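Dispense the solder spool from a crowded parts rack

ROBOT

A 6-joint arm with a two-finger parallel gripper is mounted at the origin on the work surface; the furniture and walls round the work are solid. World frame = base frame: x ahead of the robot, y to its left, z up, the work surface at z = 0. Lengths are in m, angles in rad, forces in N, time in s.
With the tool pointing down it reaches from about 0.35 to 0.85 m from the base axis. Payload 8.1 kg.
Tool frame: the origin (TCP) lies between the finger pads; the fingertips stand 11 mm ahead of it and the grasp point (between the pads) lies 8 mm behind it (robot.tips_ahead is the distance from the TCP to the fingertips, in m); z points along the fingers, y is the line along which they close (so a half turn about z gives the same grasp; the last joint's range is limited). The gripper opens to 93 mm and grips with 3 to 60 N. Pads are 15 mm wide; open, the fingers measure 128 mm over their backs; the gripper's body (75 mm by 188 mm) begins 65 mm behind the grasp point.
Start: joints at [-1.368, 0.13, 1.488, -0, 1.523, -0.085], TCP at [0.17, -0.575, 0.2] pointing down, gripper open.
Joint ranges: [-2.96, 2.96], [-0.89, 2.26], [0.02, 2.5], [-1.34, 4.48], [0, 2.73], [-2.66, 2.66]. Speed limits (rad/s): [2.39, 2.39, 2.79, 3.14, 3.14, 3.14].

INTERFACE

Orientations are given as a rotation vector (axis times angle).
In Python, from plant import robot gives the robot as it stands. The module is installed in compiled form; this text tells all that it offers.
- The arm moves only by the tool move_arm, never from a script. Its argument "deltas" is one flat list of numbers, 7 for each row, row after row: the shift along the tool's x, y, z in m, then the turn, a rotation vector about the tool's x, y, z in rad, then the opening, from 0 (shut) to 1 (fully open). A call has 1 to 12 rows; each row is the pose to reach, as a shift and turn from the pose commanded when the call began, along the tool's axes at that moment; what a row does not reach only later rows make up. A row lasts 1/8 s, in which the tool goes at most 62.5 mm and 10.7 degrees, less where a joint would pass 70% of its speed; a pose out of reach is approached as far as the arm can. A call with a gripper value outside its range is refused whole. The fingers move at their own pace and stop on an object; "squeeze" is the grip in N (left out, the last holds). Time passes only in rows, so rows that repeat a pose let the fingers close. It gives the time, the measured TCP pose, the force, the opening and the grip force at its end, in the units of the state.
- robot.read_state(): the state, without advancing time (a new reading comes with each control period).
- robot.read_camera(name): name is "scene" or "top" or "wrist"; returns (picture, depth): 400x640x3 uint8, red, green, blue; 400x640 float32, m along the optical axis (not along the pixel's ray), 0 where there is no reading.
- robot.camera_model(name): a dict with "K" (3x3 intrinsics, pixels), "R" (3x3) and "t" (3): a world point X has camera coordinates R X + t; the wrist camera has in their place "tool_from_camera" (4x4, takes a point from camera to tool coordinates, whose origin is the TCP and whose axes are the flange's). Camera axes: x right, y down, z forward; pixel columns grow to the right and rows downward; lengths in m; the calibration is good to about 2 mm. A picture is of the moment at which its call begins: read the wrist's pose just before it. camera_model takes no time and is no camera call.
- robot.close_job(): hands the job in; it is judged then, once.
Trained networks look in the newest picture that a camera, given by its name, has taken for a name from the list of things; names that differ only in an ending like _2 or _b are one class to them, and where a whole thing is asked for, a point or a joint stands for the part that bears it (a point fixed in the world has none). Each returns a list of dicts, best first, with "confidence" (0 to 1); they miss things now and then, are a little off and sometimes report something else, mostly with a low value. They report only what shows in the picture. A call takes as long as a camera call. They do not tell look-alikes from the thing itself.
- robot.recognise(camera, label): "uv" ([column, row] in pixels, amid what is visible of it).
The state is a dict: "t": time; "q": joint angles; "dq": joint speeds; "joint_torque": joint torques, N m; "tool_pos": TCP position; "orientation": TCP orientation; "force": force on the tool from outside, world axes, zero at the start; "wrist_torque": the same for the moment, N m; "opening": finger opening in m; "gripper_force": force on a finger pad.
Only numpy, scipy, OpenCV 4.12 (cv2) and the standard library are available. Lean on these libraries where they do the work, as an engineer would, in place of code of your own. Each camera call takes 0.05 s, during which the arm holds its last target. There are 200 camera calls.

TASK

Get the solder spool out of the crowded rack: reach down into the gap behind it, push it out through the spring gate of its lane onto the apron, and let the gate swing shut behind it. Then slide the spool along the apron into the walled bay at the apron's left end until it rests against the end stop. Keep it standing and sliding on the rack all the way, do not lift it, and leave the other parts in the rack where they are.

Things in the scene. Friction and masses are not known exactly. Their poses are not given: they have to be found in the camera images.
- rack: Fixed aluminium dispensing rack, open-topped, 365 x 318 mm, yaw within 0.15 rad. It stands on 10 mm feet. Origin: 10 mm over the table (underside of the floor plate), gate plane, middle of the centre lane. x points from the gates into the lanes (away from the robot at yaw 0), y left, z up. Floor plate 4 mm thick. Three lanes a, b, c along x, centre lines at y = +78, 0, -78 mm, 70 mm wide, from x = 0 to 232 mm. All mm below are in this frame.
- gate_a (a point): Point on the floor in the middle of the gate of lane a (left lane): rack x = 0, y = +78 mm. Lane dividers are 8 mm thick, tops at z = 28 mm; outer and back walls at 38 mm.
- gate_b (a point): The same for lane b (centre lane): x = 0, y = 0. Each gate is two grey leaves, z 8 to 46 mm, hung on posts 8 mm thick (11 mm caps) that rise to 52 mm at x = 0, y = -117, -39, 39, 117 mm. The leaves open only away from the lane, to -x, and then reach to x = -39 mm.
- gate_c (a point): The same for lane c (right lane): x = 0, y = -78 mm.
- apron_mid (a point): Point on the apron, in front of the centre lane: x = -80, y = 0, z = 4 mm. The apron is a flat floor level with the lanes' floor, x = -122 to 0, y = -121 to 190 mm, with a lip (top z 18 mm) along its front edge at x = -122 mm; its right end is open.
- bay_seat (a point): Point on the floor of the bay (left end of the apron, y = 121 to 190 mm) where the spool's centre stands when the spool touches the end stop: x = -80, y = 159, z = 4 mm. The end stop's face is at y = 190 mm; a fixed wall (face x = -3 mm) closes the bay behind, the lip in front; stop and wall tops at z = 34 mm.
- spool: Solder spool: green flanges, silver wire; upright cylinder 62 mm in diameter, 46 mm high, 0.23 to 0.46 kg. Origin at the centre of its underside. Starts at the front of one of the lanes, its nearest point 17 to 20 mm behind the gate plane, a few mm of play to the dividers. The free gap behind it, to the rear part of the same lane, is 45 mm or more along the lane.
- carton: Cardboard carton 60 x 90 x 42 mm (own x, y, z), long side along its lane, at the front of another lane. Origin at the centre of its underside. Stays where it is.
- screw_bin: Small red open bin of screws, 67 x 73 x 47 mm (own x, y, z), own y along its lane, at the front of another lane. Origin at the centre of its underside. Stays where it is.
- rear_carton: Same kind of carton, 60 x 90 x 42 mm, long side along its lane (reaches 45 mm either way along the lane), at the rear of one lane. Origin at the centre of its underside. Stays where it is.
- rear_tape: Small roll of black tape lying flat, 58 mm across, 19 mm high, at the rear of one lane. Origin at the centre of its underside. Stays where it is.
- rear_spacer: Aluminium spacer block 50 x 30 x 30 mm (own x, y, z), its 30 mm side along the lane, at the rear of one lane. Origin at the centre of its underside. Stays where it is.
- leaf_a_left (a joint): Left leaf of the gate of lane a (left lane, seen along rack +x), rad: 0 shut, grows as it swings out to -x, at most 1.7. Grey plate 38 mm high, 3 mm thick, 38 mm from hinge to tip. A light spring shuts it (about 0.3 N at the tip when shut, 1.5 N at 1.4 rad).
- leaf_a_right (a joint): Right leaf of the gate of lane a (left lane, seen along rack +x), rad: 0 shut, grows as it swings out to -x, at most 1.7. Grey plate 38 mm high, 3 mm thick, 38 mm from hinge to tip. A light spring shuts it (about 0.3 N at the tip when shut, 1.5 N at 1.4 rad).
- leaf_b_left (a joint): Left leaf of the gate of lane b (centre lane, seen along rack +x), rad: 0 shut, grows as it swings out to -x, at most 1.7. Grey plate 38 mm high, 3 mm thick, 38 mm from hinge to tip. A light spring shuts it (about 0.3 N at the tip when shut, 1.5 N at 1.4 rad).
- leaf_b_right (a joint): Right leaf of the gate of lane b (centre lane, seen along rack +x), rad: 0 shut, grows as it swings out to -x, at most 1.7. Grey plate 38 mm high, 3 mm thick, 38 mm from hinge to tip. A light spring shuts it (about 0.3 N at the tip when shut, 1.5 N at 1.4 rad).
- leaf_c_left (a joint): Left leaf of the gate of lane c (right lane, seen along rack +x), rad: 0 shut, grows as it swings out to -x, at most 1.7. Grey plate 38 mm high, 3 mm thick, 38 mm from hinge to tip. A light spring shuts it (about 0.3 N at the tip when shut, 1.5 N at 1.4 rad).
- leaf_c_right (a joint): Right leaf of the gate of lane c (right lane, seen along rack +x), rad: 0 shut, grows as it swings out to -x, at most 1.7. Grey plate 38 mm high, 3 mm thick, 38 mm from hinge to tip. A light spring shuts it (about 0.3 N at the tip when shut, 1.5 N at 1.4 rad).
Mind the look-alikes: they are no part of the job. Of the things like the spool, leave any that is yellow; of the rest the larger one is meant.

How it is judged:
By the outcome, as a careful person would: the job done as asked, in the order asked, and still so for the second after the job is handed in, with the robot touching nothing.
It also fails if it takes over 48 s, if anything falls off the work surface, if the arm or the gripper's body presses on something with over 40 N, if the wrist force passes 120 N, or if a joint passes its speed limit or range.

## Working session

There is one attempt and no reset: what is moved stays moved. The work goes in short steps, Python scripts to look and compute and a tool call to move; the robot and the scene stay as the last step left them, time stands still between calls to the robot, and variables do not carry over. Pictures are saved under pics/ and viewed, at most 10 in all, crops included, and the job is handed in when it is done.

Besides the shell and the picture viewer there is one more tool, called after ">>>" in YAML: its name, and indented under it one key for each argument. move_arm: Moves the arm, as the interface text tells. Its arguments: {"type":"object","properties":{"deltas":{"type":"array","items":{"type":"number"}},"squeeze":{"type":"number"}},"required":["deltas"]}

```bash
mkdir -p pics
cat > h.py <<'E'
import numpy as np, cv2
from scipy.spatial.transform import Rotation as Ro
from plant import robot
def world(cam,uv,d,st=None):
    m=robot.camera_model(cam);K=np.array(m["K"])
    p=np.linalg.inv(K)@np.array([uv[0],uv[1],1.])*d
    if "R" in m: return np.array(m["R"]).T@(p-np.array(m["t"]))
    T=np.array(m["tool_from_camera"]); pt=T[:3,:3]@p+T[:3,3]
    return Ro.from_rotvec(st["orientation"]).as_matrix()@pt+np.array(st["tool_pos"])
E
python3 - <<'E'
from h import *
print(robot.read_state())
for c in ["top","scene"]:
    im,d=robot.read_camera(c); cv2.imwrite(f"pics/{c}0.png",im[:,:,::-1]); np.save(f"{c}0.npy",d)
    for l in ["rack","spool","carton","screw_bin","rear_carton","rear_tape","rear_spacer","leaf_a_left","leaf_b_left","leaf_c_left"]:
        for r in robot.recognise(c,l)[:3]:
            u,v=map(int,r["uv"]); print(c,l,(u,v),round(r["confidence"],2),world(c,r["uv"],float(d[v,u])).round(3))
E
```

```text
{'t': 0.0, 'q': array([-1.36840682e+00,  1.31162807e-01,  1.48926198e+00, -6.04233055e-06,
        1.52303354e+00, -8.53925362e-02]), 'dq': array([ 0.0013264 ,  0.00062463,  0.00065561, -0.00026156, -0.00165287,
        0.00040874]), 'joint_torque': array([ 2.02545023e-03, -5.59831309e+01, -4.91759133e+01,  7.71165197e-02,
        3.53504287e-02, -1.42877207e-04]), 'tool_pos': array([ 0.1701956 , -0.57471655,  0.19889602]), 'orientation': array([-3.10728301e+00, -4.50222110e-01,  1.80694943e-04]), 'force': array([-0.00157994, -0.17217958,  0.46794261]), 'wrist_torque': array([-0.05455308,  0.03690568,  0.01662179]), 'gripper_force': 0.0, 'opening': 0.09346414826905368}
top rack (318, 132) 0.66 [ 0.751 -0.043  0.055]
top rack (320, 204) 0.57 [ 0.557 -0.044  0.016]
top spool (400, 260) 0.69 [ 0.401 -0.254  0.032]
top spool (356, 172) 0.65 [ 0.638 -0.145  0.054]
top spool (393, 159) 0.55 [ 0.676 -0.249  0.033]
top carton (326, 178) 0.56 [ 0.622 -0.062  0.054]
top screw_bin (301, 178) 0.56 [0.625 0.006 0.042]
top rear_carton (320, 131) 0.58 [ 0.752 -0.048  0.055]
top rear_tape (294, 131)
[... 290 characters left out ...]
ene spool (416, 271) 0.82 [ 0.67  -0.26   0.027]
scene spool (367, 237) 0.74 [ 0.625 -0.154  0.06 ]
scene spool (298, 345) 0.55 [ 0.387 -0.256  0.03 ]
scene carton (344, 214) 0.92 [ 0.624 -0.075  0.053]
scene rear_carton (382, 189) 0.68 [ 0.737 -0.066  0.055]
scene rear_tape (357, 173) 0.81 [0.751 0.038 0.013]
scene rear_spacer (403, 215) 0.56 [ 0.745 -0.135  0.027]
scene rear_spacer (298, 202) 0.47 [0.565 0.017 0.043]
scene rear_spacer (355, 173) 0.36 [0.748 0.041 0.011]
scene leaf_a_left (357, 171) 0.59 [0.752 0.04  0.016]
scene leaf_b_left (318, 224) 0.6 [ 0.573 -0.049  0.028]
scene leaf_c_left (316, 229) 0.54 [ 0.57  -0.048  0.01 ]
scene leaf_c_left (341, 246) 0.52 [ 0.581 -0.126  0.027]
```

Run:
```python
from h import *
a=cv2.imread("pics/top0.png")[100:280,230:430]; cv2.imwrite("pics/topc.png",cv2.resize(a,None,fx=3.3,fy=3.3,interpolation=cv2.INTER_CUBIC))
b=cv2.imread("pics/scene0.png")[130:380,220:480]; cv2.imwrite("pics/scenec.png",cv2.resize(b,None,fx=2.3,fy=2.3))
```

```text
(no output)
```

View pics/topc.png

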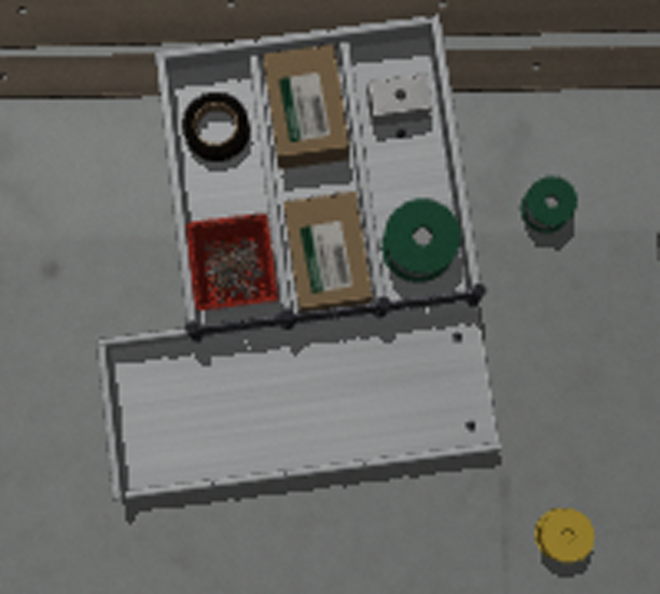

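View pics/scenec.png

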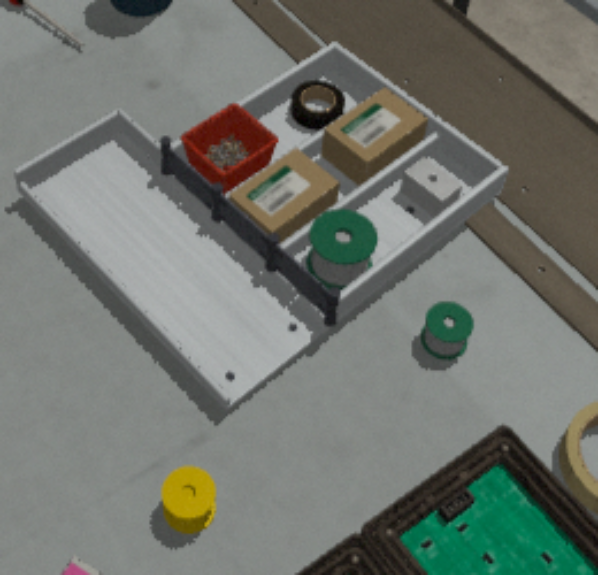

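The spool to move is the large green one, at the front of lane c (crop ~(422,238)) with the spacer behind it. The small green spool on the right and the yellow one are look-alikes. The gate caps run from (195,330) to (478,292) in the crop, so yaw is about +0.13.

```bash
cat >> h.py <<'E'
def ray(cam,uv,z,st=None):
    a=world(cam,uv,0.1,st);b=world(cam,uv,1.0,st); return a+(b-a)*(z-a[2])/(b[2]-a[2])
def totool(p,yaw_y,st):
    """tool-frame shift to TCP p and turn about tool z to bring tool y to world angle yaw_y"""
    R=Ro.from_rotvec(st["orientation"]).as_matrix()
    cur=np.arctan2(R[1,1],R[0,1]); d=(yaw_y-cur+np.pi)%(2*np.pi)-np.pi
    return (R.T@(np.array(p)-st["tool_pos"])).round(4), round(-d,4)
E
python3 - <<'E'
from h import *
C=ray("top",(230+478/3.3,100+292/3.3),.062);A=ray("top",(230+195/3.3,100+330/3.3),.062)
S=ray("top",(230+422/3.3,100+238/3.3),.060)
y=(A-C);L=np.linalg.norm(y[:2]);yaw=np.arctan2(-y[0],y[1]);o=(A+C)/2
print(A,C,L,yaw,o,S)
c,s=np.cos(yaw),np.sin(yaw);X=np.array([c,s]);Y=np.array([-s,c])
print("spool rack",X@(S-o)[:2],Y@(S-o)[:2])
st=robot.read_state()
p=o[:2]+X*.09-Y*.078
print(p,totool([*p,.22],yaw-np.pi/2,st)); print(robot.camera_model("wrist"))
E
```

```text
[0.56434419 0.03778955 0.062     ] [ 0.59146282 -0.19010437  0.062     ] 0.22950176112339962 0.11843977723978488 [ 0.5779035  -0.07615741  0.062     ] [ 0.63690306 -0.14670257  0.06      ]
spool rack 0.050250391681278005 -0.07702249653011428
[ 0.6764897  -0.14297629] (array([ 0.6081, -0.2709, -0.0201]), np.float64(0.1694))
{'K': array([[316.17930486,   0.        , 318.58165823],
       [  0.        , 316.17930486, 202.4618213 ],
       [  0.        ,   0.        ,   1.        ]]), 'tool_from_camera': array([[-1.91855619e-03, -9.63829125e-01, -2.66514048e-01,
         7.35805267e-02],
       [ 9.99997771e-01, -1.61423821e-03, -1.36091178e-03,
        -5.52593410e-04],
       [ 8.81469244e-04, -2.66516065e-01,  9.63830073e-01,
        -1.84362330e-01],
       [ 0.00000000e+00,  0.00000000e+00,  0.00000000e+00,
         1.00000000e+00]])}
```

>>> move_arm:
  deltas: [0.19, -0.098, -0.007, 0, 0, 0.06, 0.2, 0.38, -0.197, -0.014, 0, 0, 0.12, 0.2, 0.572, -0.295, -0.02, 0, 0, 0.17, 0.2, 0.572, -0.295, -0.02, 0, 0, 0.17, 0.2, 0.572, -0.295, -0.02, 0, 0, 0.17, 0.2, 0.572, -0.295, -0.02, 0, 0, 0.17, 0.2, 0.572, -0.295, -0.02, 0, 0, 0.17, 0.2, 0.572, -0.295, -0.02, 0, 0, 0.17, 0.2, 0.572, -0.295, -0.02, 0, 0, 0.17, 0.2, 0.572, -0.295, -0.02, 0, 0, 0.17, 0.2, 0.572, -0.295, -0.02, 0, 0, 0.17, 0.2, 0.572, -0.295, -0.02, 0, 0, 0.17, 0.2]

```text
t: 2.6
tool_pos: [0.6353, -0.1294, 0.2195]
orientation: [3.136, 0.188, -0.001]
force: [-0.5, -0.6, -0.3]
opening: 0.0187
gripper_force: 0.0
```

Run:
```python
from h import *
import pickle
st=robot.read_state(); im,d=robot.read_camera("wrist"); cv2.imwrite("pics/w1.png",im[:,:,::-1]); np.save("w1.npy",d); pickle.dump(st,open("w1.pkl","wb"))
print(st["t"],st["tool_pos"],st["orientation"],st["opening"])
for l in ["spool","rear_spacer","carton"]:
    for r in robot.recognise("wrist",l)[:2]:
        print(l,r["uv"],r["confidence"],ray("wrist",r["uv"],.06,st))
```

```text
2.6 [ 0.63528352 -0.1294136   0.21948555] [ 3.13593607e+00  1.87958434e-01 -1.29585765e-03] 0.01874598082101968
spool [334.7, 179.0] 0.66 [ 0.64237529 -0.14557757  0.06      ]
spool [427.8, 157.8] 0.6 [ 0.67747282 -0.24286365  0.06      ]
rear_spacer [338.2, 66.1] 0.58 [ 0.75749362 -0.13391588  0.06      ]
carton [263.4, 178.4] 0.76 [ 0.63376621 -0.06723658  0.06      ]
carton [180.1, 60.8] 0.56 [0.74374514 0.02436859 0.06      ]
```

View pics/w1.png

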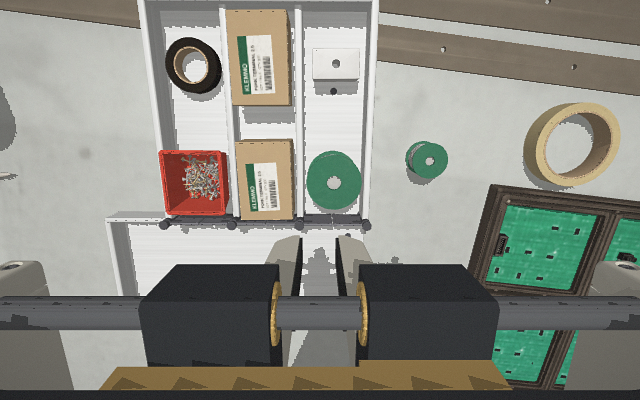

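The wrist view shows the four gate caps at about (164,225), (231,225), (300,226) and (367,226). The spool's top centre is near (334,181), the spacer's front edge is at row ~80, and the gap behind the spool is wide.

```bash
cat >> h.py <<'E'
import pickle,os
def rack():
    o,yaw=pickle.load(open("rack.pkl","rb")); c,s=np.cos(yaw),np.sin(yaw)
    return o,yaw,np.array([c,s]),np.array([-s,c])
E
python3 - <<'E'
from h import *
st=pickle.load(open("w1.pkl","rb"));im=cv2.imread("pics/w1.png")
P=np.array([ray("wrist",u,.062,st)[:2] for u in [(164,225),(231,225),(300,226),(367,226)]])
o=P.mean(0);y=np.polyfit([.117,.039,-.039,-.117],P,1)[0];yaw=np.arctan2(-y[0],y[1]);print(P,o,yaw,np.linalg.norm(y))
pickle.dump((o,yaw),open("rack.pkl","wb"));o,yaw,X,Y=rack()
h=cv2.cvtColor(im,cv2.COLOR_BGR2HSV);m=cv2.inRange(h,(60,100,40),(95,255,255));m[:,:305]=0;m[:,365:]=0;m[:140]=0;m[220:]=0
v,u=np.nonzero(m);(cu,cv),r=cv2.minEnclosingCircle(np.c_[u,v].astype(np.float32));print(cu,cv,r)
f=lambda uv,z:(lambda q:(X@q,Y@q))(ray("wrist",uv,z,st)[:2]-o)
print("spool",f((cu,cv),.060),"r",f((cu+r,cv),.06),"back",f((cu,cv-r),.06))
print("spacer front top",f((335,80),.044),"walls c: divider",f((299,130),.038),"outer",f((369,130),.048),"top yaw est .118")
E
```

```text
[[ 0.56664602  0.04164069]
 [ 0.5756907  -0.03456348]
 [ 0.58379473 -0.11313331]
 [ 0.59284021 -0.18934216]] [ 0.57974291 -0.07384957] 0.11188917528179733 0.9953501032348928
333.0 179.67544555664062 28.953170776367188
spool (np.float64(0.05345943780486181), np.float64(-0.07640803235739176)) r (np.float64(0.05365500942291893), np.float64(-0.10843280371632912)) back (np.float64(0.08525273118314546), np.float64(-0.07583194159287732))
spacer front top (np.float64(0.15837853151629866), np.float64(-0.07732797032764331)) walls c: divider (np.float64(0.10585065325668588), np.float64(-0.03802104945350002)) outer (np.float64(0.10676762341886338), np.float64(-0.1154816664994979)) top yaw est .118
```

Run:
```python
from h import *
o,yaw,X,Y=rack();st=robot.read_state()
p=o+X*.118-Y*.078
print(totool([*p,.035],yaw-np.pi/2,st))
```

```text
(array([0.0704, 0.0146, 0.185 ]), np.float64(0.0039))
```

>>> move_arm:
  deltas: [0.035, 0.007, 0, 0, 0, 0.004, 0.16, 0.07, 0.0146, 0.0, 0, 0, 0.004, 0.16, 0.07, 0.0146, 0.03, 0, 0, 0.004, 0.16, 0.07, 0.0146, 0.07, 0, 0, 0.004, 0.16, 0.07, 0.0146, 0.105, 0, 0, 0.004, 0.16, 0.07, 0.0146, 0.135, 0, 0, 0.004, 0.16, 0.07, 0.0146, 0.155, 0, 0, 0.004, 0.16, 0.07, 0.0146, 0.17, 0, 0, 0.004, 0.16, 0.07, 0.0146, 0.18, 0, 0, 0.004, 0.16, 0.07, 0.0146, 0.185, 0, 0, 0.004, 0.16, 0.07, 0.0146, 0.185, 0, 0, 0.004, 0.16]

```text
t: 4.18
tool_pos: [0.7065, -0.1364, 0.0352]
orientation: [3.136, 0.179, 0.001]
force: [-0.1, -0.7, -0.4]
opening: 0.0149
gripper_force: 0.0
```

Run:
```python
from h import *
im,d=robot.read_camera("wrist"); cv2.imwrite("pics/w2.png",im[:,:,::-1])
```

```text
(no output)
```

View pics/w2.png

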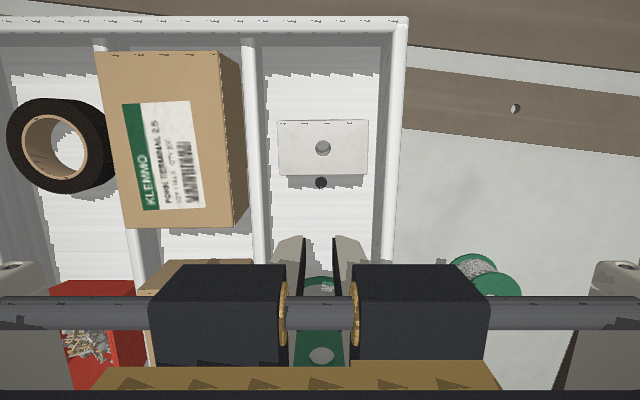

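The fingers are down behind the spool at (322,250), clear of the spacer and centred in the lane. Next I push.

>>> move_arm:
  deltas: [-0.008, 0, 0, 0, 0, 0, 0.16, -0.015, 0, 0, 0, 0, 0, 0.16, -0.02, 0, 0, 0, 0, 0, 0.16, -0.025, 0, 0, 0, 0, 0, 0.16, -0.03, 0, 0, 0, 0, 0, 0.16, -0.036, 0, 0, 0, 0, 0, 0.16, -0.043, 0, 0, 0, 0, 0, 0.16, -0.05, 0, 0, 0, 0, 0, 0.16, -0.057, 0, 0, 0, 0, 0, 0.16, -0.064, 0, 0, 0, 0, 0, 0.16, -0.071, 0, 0, 0, 0, 0, 0.16, -0.078, 0, 0, 0, 0, 0, 0.16]

```text
t: 5.72
tool_pos: [0.6297, -0.1454, 0.0359]
orientation: [3.136, 0.179, 0.005]
force: [6.3, 0.8, 0.7]
opening: 0.0148
gripper_force: 3.2
```

>>> move_arm:
  deltas: [-0.007, 0, 0, 0, 0, 0, 0.16, -0.014, 0, 0, 0, 0, 0, 0.16, -0.021, 0, 0, 0, 0, 0, 0.16, -0.028, 0, 0, 0, 0, 0, 0.16, -0.035, 0, 0, 0, 0, 0, 0.16, -0.042, 0, 0, 0, 0, 0, 0.16, -0.049, 0, 0, 0, 0, 0, 0.16, -0.056, 0, 0, 0, 0, 0, 0.16, -0.062, 0, 0, 0, 0, 0, 0.16, -0.067, 0, 0, 0, 0, 0, 0.16, -0.07, 0, 0, 0, 0, 0, 0.16, -0.07, 0, 0, 0, 0, 0, 0.16]

```text
t: 7.22
tool_pos: [0.5589, -0.1532, 0.035]
orientation: [3.137, 0.179, -0.001]
force: [2.8, -0.1, 2.3]
opening: 0.0147
gripper_force: 2.4
```

Run:
```python
from h import *
o,yaw,X,Y=rack();st=robot.read_state();q=st["tool_pos"][:2]-o;print("tcp rack",X@q,Y@q,st["force"])
ims=[]
for c in ["scene","top"]:
    im,d=robot.read_camera(c); b=im[150:350,220:430] if c=="scene" else im[140:270,240:400]
    ims.append(cv2.resize(b[:,:,::-1],(400,400*b.shape[0]//b.shape[1])))
h=max(i.shape[0] for i in ims); cv2.imwrite("pics/s3.png",np.hstack([cv2.copyMakeBorder(i,0,h-i.shape[0],0,0,cv2.BORDER_CONSTANT) for i in ims]))
```

```text
tcp rack -0.029537373065216116 -0.07656325683786719 [ 2.82143023 -0.09129876  2.3378884 ]
```

View pics/s3.png

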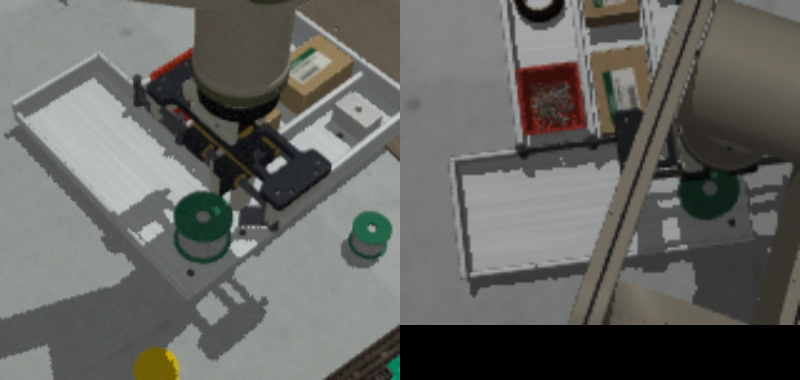

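The spool stands on the apron in front of lane c, seen at (203,220) in the scene half and (708,190) in the top half. I'll measure how far out it is.

```bash
cat >> h.py <<'E'
def spool(cam="top",box=(180,270,280,400)):
    o,yaw,X,Y=rack();im,d=robot.read_camera(cam);h=cv2.cvtColor(im,cv2.COLOR_RGB2HSV)
    m=cv2.inRange(h,(60,100,30),(95,255,255));a,b,c,e=box;k=np.zeros_like(m);k[a:b,c:e]=m[a:b,c:e]
    n,l,s,cc=cv2.connectedComponentsWithStats(k);i=1+np.argmax(s[1:,4]);v,u=np.nonzero(l==i)
    (cu,cv_),r=cv2.minEnclosingCircle(np.c_[u,v].astype(np.float32))
    q=ray(cam,(cu,cv_),.06)[:2]-o; return (cu,cv_,r,s[i,4]),(X@q).round(4),(Y@q).round(4)
E
python3 -c "
from h import *
print(spool())"
```

```text
((362.9347839355469, 215.5, 11.94534969329834, np.int32(291)), np.float64(-0.0683), np.float64(-0.0755))
```

>>> move_arm:
  deltas: [-0.006, 0, 0, 0, 0, 0, 0.16, -0.01, 0, 0, 0, 0, 0, 0.16, -0.0125, 0, 0, 0, 0, 0, 0.16, -0.0125, 0, 0, 0, 0, 0, 0.16, -0.009, 0, 0, 0, 0, 0, 0.16, -0.006, 0, 0, 0, 0, 0, 0.16, -0.006, 0, -0.02, 0, 0, 0, 0.16, -0.006, 0, -0.05, 0, 0, 0, 0.16, -0.006, 0, -0.09, 0, 0, 0, 0.16, -0.006, 0, -0.12, 0, 0, 0, 0.16, -0.006, 0, -0.12, 0, 0, 0, 0.16]

```text
t: 8.75
tool_pos: [0.5556, -0.1547, 0.1597]
orientation: [3.134, 0.179, 0.01]
force: [1.0, -0.1, -1.2]
opening: 0.0148
gripper_force: 0.0
```

Run:
```python
from h import *
S=spool();print(S)
st=robot.read_state();o,yaw,X,Y=rack()
im,d=robot.read_camera("wrist"); 
b,_=robot.read_camera("scene");b=cv2.resize(b[150:350,220:430],(420,400))
cv2.imwrite("pics/s4.png",np.hstack([cv2.resize(im,None,fx=.59,fy=.59)[:236],cv2.copyMakeBorder(b,0,0,0,0,0)[:236]])[:,:,::-1] if 0 else b[:,:,::-1])
for dy in (-.06,):
    p=o+X*S[1]+Y*(S[2]+dy); print(p,totool([*p,.155],yaw,st),totool([*p,.036],yaw,st))
```

```text
((363.6428527832031, 219.96939086914062, 12.030920028686523, np.int32(407)), np.float64(-0.0802), np.float64(-0.0757))
[ 0.51519611 -0.21765583] (array([-0.0461,  0.0585,  0.0022]), np.float64(-1.5689)) (array([-0.0465,  0.0583,  0.1212]), np.float64(-1.5689))
```

View pics/s4.png

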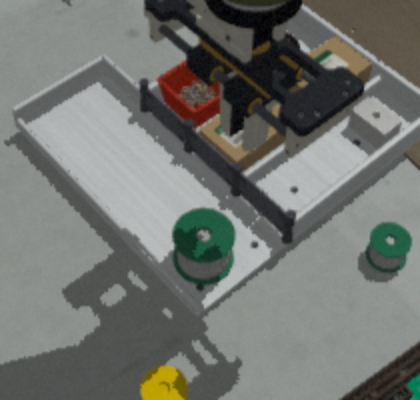

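Both gate leaves are shut, and the spool stands at about (205,245) with rack coordinates (-80,-76). Next I go to its right side.

>>> move_arm:
  deltas: [-0.01, 0.02, 0, 0, 0, -0.17, 0.16, -0.02, 0.04, 0, 0, 0, -0.35, 0.16, -0.046, 0.0585, 0, 0, 0, -0.52, 0.16, -0.046, 0.0585, 0, 0, 0, -0.7, 0.16, -0.046, 0.0585, 0, 0, 0, -0.87, 0.16, -0.046, 0.0585, 0, 0, 0, -1.05, 0.16, -0.046, 0.0585, 0, 0, 0, -1.22, 0.16, -0.046, 0.0585, 0, 0, 0, -1.4, 0.16, -0.046, 0.0585, 0, 0, 0, -1.569, 0.16, -0.046, 0.0585, 0, 0, 0, -1.569, 0.16, -0.046, 0.0585, 0, 0, 0, -1.569, 0.16]

```text
t: 10.28
tool_pos: [0.5137, -0.2169, 0.154]
orientation: [-2.097, -2.337, 0.001]
force: [-0.0, -0.1, -0.4]
opening: 0.015
gripper_force: 0.0
```

Run:
```python
from h import *
o,yaw,X,Y=rack();st=robot.read_state();R=Ro.from_rotvec(st["orientation"]).as_matrix();print(R.round(3))
p=o+X*-.0802+Y*(-.0757-.06);print(totool([*p,.036],yaw,st))
```

```text
[[-0.108  0.994 -0.001]
 [ 0.994  0.108  0.001]
 [ 0.001 -0.001 -1.   ]]
(array([-0.001 ,  0.0016,  0.118 ]), np.float64(-0.0038))
```

>>> move_arm:
  deltas: [0, 0.0015, 0.04, 0, 0, -0.004, 0.16, 0, 0.0015, 0.08, 0, 0, -0.004, 0.16, 0, 0.0015, 0.105, 0, 0, -0.004, 0.16, 0, 0.0015, 0.118, 0, 0, -0.004, 0.16, 0, 0.0015, 0.118, 0, 0, -0.004, 0.16, 0.008, 0.0015, 0.118, 0, 0, -0.004, 0.16, 0.014, 0.0015, 0.118, 0, 0, -0.004, 0.16, 0.019, 0.0015, 0.118, 0, 0, -0.004, 0.16, 0.024, 0.0015, 0.118, 0, 0, -0.004, 0.16, 0.03, 0.0015, 0.118, 0, 0, -0.004, 0.16, 0.037, 0.0015, 0.118, 0, 0, -0.004, 0.16, 0.045, 0.0015, 0.118, 0, 0, -0.004, 0.16]

```text
t: 11.78
tool_pos: [0.5112, -0.1724, 0.0375]
orientation: [2.088, 2.345, 0.0]
force: [1.3, -5.7, 3.3]
opening: 0.0148
gripper_force: 2.6
```

>>> move_arm:
  deltas: [0.008, 0, 0, 0, 0, 0, 0.16, 0.016, 0, 0, 0, 0, 0, 0.16, 0.024, 0, 0, 0, 0, 0, 0.16, 0.032, 0, 0, 0, 0, 0, 0.16, 0.04, 0, 0, 0, 0, 0, 0.16, 0.048, 0, 0, 0, 0, 0, 0.16, 0.056, 0, 0, 0, 0, 0, 0.16, 0.064, 0, 0, 0, 0, 0, 0.16, 0.072, 0, 0, 0, 0, 0, 0.16, 0.08, 0, 0, 0, 0, 0, 0.16, 0.086, 0, 0, 0, 0, 0, 0.16, 0.09, 0, 0, 0, 0, 0, 0.16]

```text
t: 13.28
tool_pos: [0.5006, -0.0828, 0.0374]
orientation: [2.088, 2.346, 0.0]
force: [0.9, -6.5, 4.3]
opening: 0.0147
gripper_force: 2.8
```

Run:
```python
from h import *
o,yaw,X,Y=rack();st=robot.read_state();q=st["tool_pos"][:2]-o;print("tcp rack",X@q,Y@q,st["force"]); print(spool(),spool("scene",(150,350,220,390)))
b,_=robot.read_camera("scene");b=cv2.resize(b[150:350,220:430],(420,400)); cv2.imwrite("pics/s5.png",b[:,:,::-1])
```

```text
tcp rack -0.07960560968940786 -9.553081898237739e-05 [ 0.93326771 -6.51580831  4.30008256]
((316.5, 231.5, 7.905794143676758, np.int32(85)), np.float64(-0.0945), np.float64(0.051)) ((287.0, 243.5, 13.238302230834961, np.int32(67)), np.float64(-0.1009), np.float64(0.011))
```

View pics/s5.png

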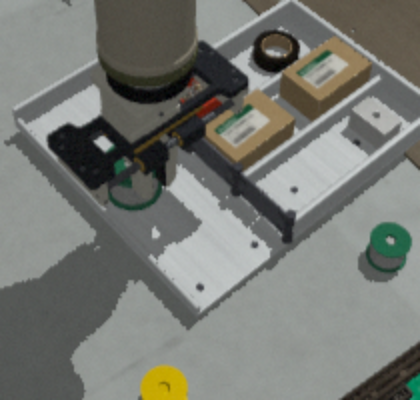

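The spool stands in front of the fingers at about (135,185) and the other parts haven't moved. I keep pushing.

>>> move_arm:
  deltas: [0.008, 0, 0, 0, 0, 0, 0.16, 0.016, 0, 0, 0, 0, 0, 0.16, 0.024, 0, 0, 0, 0, 0, 0.16, 0.032, 0, 0, 0, 0, 0, 0.16, 0.04, 0, 0, 0, 0, 0, 0.16, 0.048, 0, 0, 0, 0, 0, 0.16, 0.056, 0, 0, 0, 0, 0, 0.16, 0.064, 0, 0, 0, 0, 0, 0.16, 0.072, 0, 0, 0, 0, 0, 0.16, 0.08, 0, 0, 0, 0, 0, 0.16, 0.088, 0, 0, 0, 0, 0, 0.16, 0.096, 0, 0, 0, 0, 0, 0.16]

```text
t: 14.92
tool_pos: [0.4891, 0.0123, 0.0371]
orientation: [2.089, 2.346, -0.001]
force: [0.1, -6.8, 4.3]
opening: 0.0147
gripper_force: 2.9
```

>>> move_arm:
  deltas: [0.004, 0, 0, 0, 0, 0, 0.16, 0.007, 0, 0, 0, 0, 0, 0.16, 0.01, 0, 0, 0, 0, 0, 0.16, 0.013, 0, 0, 0, 0, 0, 0.16, 0.016, 0, 0, 0, 0, 0, 0.16, 0.018, 0, 0, 0, 0, 0, 0.16, 0.02, 0, 0, 0, 0, 0, 0.16, 0.021, 0, 0, 0, 0, 0, 0.16, 0.021, 0, 0, 0, 0, 0, 0.16]

```text
t: 16.05
tool_pos: [0.4867, 0.033, 0.037]
orientation: [2.089, 2.346, -0.001]
force: [0.5, -5.2, 4.0]
opening: 0.0153
gripper_force: 2.7
```

Run:
```python
from h import *
o,yaw,X,Y=rack();st=robot.read_state();q=st["tool_pos"][:2]-o;print("tcp rack",X@q,Y@q,st["force"])
```

```text
tcp rack -0.08057846298010915 0.11659316423721613 [ 0.48272816 -5.20417281  3.95320118]
```

Not at the stop yet. I go on in small steps and watch the force.

>>> move_arm:
  deltas: [0.001, 0, 0, 0, 0, 0, 0.16, 0.002, 0, 0, 0, 0, 0, 0.16, 0.003, 0, 0, 0, 0, 0, 0.16, 0.003, 0, 0, 0, 0, 0, 0.16]

```text
t: 16.55
tool_pos: [0.4863, 0.0359, 0.037]
orientation: [2.089, 2.346, -0.001]
force: [1.8, -5.0, 4.7]
opening: 0.0146
gripper_force: 2.8
```

>>> move_arm:
  deltas: [0.001, 0, 0, 0, 0, 0, 0.16, 0.002, 0, 0, 0, 0, 0, 0.16, 0.002, 0, 0, 0, 0, 0, 0.16]

```text
t: 16.92
tool_pos: [0.4861, 0.0376, 0.037]
orientation: [2.089, 2.346, -0.001]
force: [1.2, -7.1, 5.1]
opening: 0.015
gripper_force: 3.5
```

>>> move_arm:
  deltas: [0.001, 0, 0, 0, 0, 0, 0.16, 0.0015, 0, 0, 0, 0, 0, 0.16, 0.0015, 0, 0, 0, 0, 0, 0.16]

```text
t: 17.3
tool_pos: [0.4862, 0.0379, 0.0371]
orientation: [2.088, 2.345, -0.003]
force: [0.5, -12.9, 5.3]
opening: 0.0149
gripper_force: 6.1
```

>>> move_arm:
  deltas: [0.001, 0, 0, 0, 0, 0, 0.16, 0.001, 0, 0, 0, 0, 0, 0.16]

```text
t: 17.55
tool_pos: [0.4863, 0.0381, 0.0372]
orientation: [2.087, 2.344, -0.004]
force: [1.9, -16.0, 5.0]
opening: 0.0148
gripper_force: 7.8
```

The force has risen to 16 N with almost no motion, so the spool is against the stop. I ease off, back away, then lift.

>>> move_arm:
  deltas: [-0.002, 0, 0, 0, 0, 0, 0.16, -0.004, 0, 0, 0, 0, 0, 0.16, -0.01, 0, 0, 0, 0, 0, 0.16, -0.025, 0, 0, 0, 0, 0, 0.16, -0.04, 0, 0, 0, 0, 0, 0.16, -0.04, 0, -0.04, 0, 0, 0, 0.16, -0.04, 0, -0.09, 0, 0, 0, 0.16, -0.08, 0, -0.13, 0, 0, 0, 0.16, -0.14, 0, -0.13, 0, 0, 0, 0.16, -0.18, 0, -0.13, 0, 0, 0, 0.16, -0.2, 0, -0.13, 0, 0, 0, 0.16, -0.2, 0, -0.13, 0, 0, 0, 0.16]

```text
t: 19.05
tool_pos: [0.5087, -0.159, 0.1666]
orientation: [-2.091, -2.343, 0.0]
force: [0.1, 0.1, -0.0]
opening: 0.0152
gripper_force: 0.0
```

Run:
```python
from h import *
print(spool("top",(180,270,240,330)))
ims=[]
for c in ["scene","top"]:
    im,d=robot.read_camera(c); b=im[130:330,215:415] if c=="scene" else im[110:270,240:400]
    ims.append(cv2.resize(b[:,:,::-1],(400,400)))
cv2.imwrite("pics/s6.png",np.hstack(ims))
```

```text
((275.9213562011719, 230.96629333496094, 12.12289810180664, np.int32(404)), np.float64(-0.0797), np.float64(0.1567))
```

View pics/s6.png

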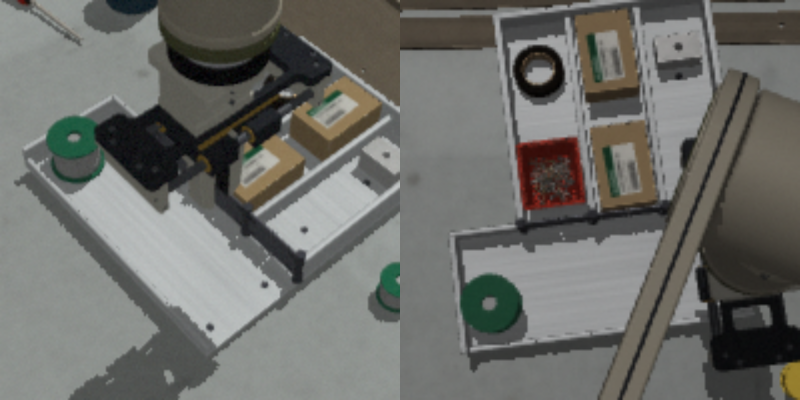

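The spool stands upright in the bay against the end stop at (490,303) in the top half. The gate is shut, the other parts haven't moved, and the robot is clear.

```bash
python3 -c "
from h import *
print(robot.close_job())"
```

```text
the job is handed in; nothing more can be done
None
```

The job is handed in: the spool went out through gate c, the gate shut behind it, and it now stands upright in the bay against the end stop, with the other parts where they were.

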